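# Clamp the frosting tub's lid until the press's slip clutch clicks

## Task

Two identical lid presses stand on the bench: one has a frosting tub standing in it, the other is empty. Turn the wing knob on top of the press that holds the tub clockwise (seen from above) until its foot bears on the lid and the clutch slips by at least one full click, then let go. Leave the empty press's knob as it is.

Things in the scene. Friction and masses are not known exactly. Their poses are not given: they have to be found in the camera images.
- press_grip (a point): Wing knob of the press that holds the tub: centre of its black wing, on the vertical turning axis, 206 mm above the bench. The wing is a bar 60 mm long (this point's x), 16 mm thick (y), 32 mm tall (z up); pinch its thickness from above. A 46 mm round collar's top is 28 mm below this point, a fore-and-aft bridge 270 x 36 mm 46 mm below. The press is fixed to the bench.
- press_screw (a joint): Angle of the steel collar under the wing of the press that holds the tub, rad, growing clockwise from above, 0 to 0.70. It turns with the wing (0.04 N m) and lowers the foot, which meets the lid at 0.70, a hard stop. Starts between 0 and 0.45.
- press_wing (a joint): Angle by which that wing has slipped clockwise past its collar, rad; 0 at the start. It stays near 0 while the collar can turn; at the stop the clutch slips at 0.15 N m and this angle grows. One click is 15 degrees (0.26 rad). No spring: the wing stays where it is left.
- spare_end (a point): End of the black wing of the other, empty press (same build, no tub in it), 30 mm out from that wing's vertical axis along the wing, 206 mm above the bench. Leave it where it is.

How it is judged:
At the end, for the whole second after the job is handed in: The collar of the press with the tub stands at its stop (press_screw over 0.65 rad, foot on the lid) and its wing has slipped clockwise past it by at least a click (press_wing over 0.2 rad) (value of joint press_screw above 0.65 rad and value of joint press_wing above 0.2 rad); the robot touches nothing.
It fails at once if the empty press's wing was turned (its end moved more than 10 mm) (distance of spare_end from where it was at the start of the episode above 0.01 m).
It also fails if it takes over 32 s, if anything falls off the work surface, if the arm or the gripper's body presses on something with over 40 N, if the wrist force passes 120 N, or if a joint passes its speed limit or range.

## Robot

A 6-joint arm with a two-finger parallel gripper is mounted at the origin on the work surface; the furniture and walls round the work are solid. World frame = base frame: x ahead of the robot, y to its left, z up, the work surface at z = 0. Lengths are in m, angles in rad, forces in N, time in s.
With the tool pointing down it reaches from about 0.225 to 0.875 m from the base axis. Payload 3.4 kg.
Tool frame: the origin (TCP) lies at the very end of the fingers, on their centre line; the grasp point (between the pads) lies 19 mm behind it; z points along the fingers, y is the line along which they close (so a half turn about z gives the same grasp; the last joint's range is limited). The gripper opens to 85 mm and grips with 20 to 120 N. Pads are 22 mm wide; open, the fingers measure 114 mm over their backs; the gripper's body (76 mm by 85 mm) begins 54 mm behind the grasp point. The pads swing forward as they close: fully open they stand 13 mm farther back than shut.
Start: joints at [-1.443, 0.276, 1.505, -0, 1.361, -0.121], TCP at [0.142, -0.557, 0.201] pointing down, gripper open.
Joint ranges: [-2.89, 2.89], [-0.75, 2.08], [0.22, 2.7], [-1.18, 4.32], [0.11, 2.71], [-2.7, 2.7]. Speed limits (rad/s): [2.57, 2.57, 3.14, 3.14, 3.14, 3.14].

## Interface

Orientations are given as a unit quaternion [w, x, y, z].
In Python, from rig import get_state, optics, sign_off gives the robot as it stands.
- The arm moves only by the tool send_rows, never from a script. Its argument "increments" is a list of rows, each an object with "gripper": the gripper's target within -1 to 1 (shut at 1, half-way at 0, fully open at -1); "linear": the shift along the world's x, y, z in m, a list of three; "delta_rot": the turn, a rotation vector about the world's x, y, z in rad, a list of three. In form: [{"gripper": gripper, "linear": [dx, dy, dz], "delta_rot": [rx, ry, rz]}, ...]. A call has 1 to 8 rows; each row is the pose to reach, as a shift and turn from the pose commanded when the call began; what a row does not reach only later rows make up. A row lasts 1/10 s, in which the tool goes at most 50 mm and 8.59 degrees, less where a joint would pass 70% of its speed; a pose out of reach is approached as far as the arm can. A call with a gripper value outside its range is refused whole. The fingers move at their own pace and stop on an object; "newtons" is the grip in N (left out, the last holds). Time passes only in rows, so rows that repeat a pose let the fingers close. It gives the time, the measured TCP pose, the force, the opening and the grip force at its end, in the units of the state.
- get_state(): the state, without advancing time (a new reading comes with each control period).
- optics.get_image(name): name is "side" or "top"; returns a dict with "pixels" (480x640x3 uint8, blue, green, red), "K" (3x3 intrinsics, pixels), "rvec" (rotation vector, rad) and "tvec" (3), from world to camera coordinates, as OpenCV has them. Camera axes: x right, y down, z forward; pixel columns grow to the right and rows downward; lengths in m; the calibration is good to about 2 mm. A picture is of the moment at which its call begins. There is no depth.
- sign_off(): hands the job in; it is judged then, once.
The state is a dict: "clock": time; "qpos": joint angles; "qd": joint speeds; "effort": joint torques, N m; "position": TCP position; "ee_rot": TCP orientation; "contact_force": force on the tool from outside, world axes, zero at the start; "moment": the same for the moment, N m; "width": finger opening in m; "gripper_force": force on a finger pad.
Only numpy, scipy, OpenCV 4.12 (cv2) and the standard library are available. Lean on these libraries where they do the work, as an engineer would, in place of code of your own. Each camera call takes 0.05 s, during which the arm holds its last target. There are 200 camera calls.

## Working session

There is one attempt and no reset: what is moved stays moved. The work goes in short steps, Python scripts to look and compute and a tool call to move; the robot and the scene stay as the last step left them, time stands still between calls to the robot, and variables do not carry over. Pictures are saved under pics/ and viewed, at most 10 in all, crops included, and the job is handed in when it is done.

Besides the shell and the picture viewer there is one more tool, called after "Call:" as a command line: name --argument value ..., lists and objects as JSON in quotes. send_rows: Moves the arm, as the interface text tells. Its arguments: {"type":"object","properties":{"increments":{"type":"array"},"newtons":{"type":"number"}},"required":["increments"]}

```bash
mkdir -p pics; python3 - <<'E'
from rig import get_state, optics
import cv2,pickle
d={}
for n in("side","top"):
    d[n]=optics.get_image(n); cv2.imwrite(f"pics/{n}0.png",d[n]["pixels"]); print(n,d[n]["K"],d[n]["rvec"],d[n]["tvec"])
pickle.dump(d,open("d.pkl","wb"))
print(get_state())
E
```

```text
side [[574.04928451   0.         316.78780482]
 [  0.         574.04928451 236.0916596 ]
 [  0.           0.           1.        ]] [ 0.0514329   2.5196267  -1.78672464] [0.5702038  0.21646502 1.08137802]
top [[433.73021601   0.         317.33405946]
 [  0.         433.73021601 236.02202859]
 [  0.           0.           1.        ]] [ 1.99519613 -2.20087189  0.25103387] [0.05804534 0.60834882 0.9386309 ]
{'clock': 0.1, 'qpos': array([-1.44296253e+00,  2.76520049e-01,  1.50601231e+00,  2.72547135e-06,
        1.36071011e+00, -1.20985996e-01]), 'qd': array([-0.00041361, -0.00020068, -0.00214192, -0.00022697, -0.00231311,
        0.00053689]), 'effort': array([ 1.35073202e-03, -4.17699015e+01, -2.46404725e+01, -5.35653612e-05,
        5.85480520e-03,  9.26372621e-06]), 'position': array([ 0.14153547, -0.55676377,  0.19993063]), 'ee_rot': array([-8.24906124e-04,  9.92270763e-01,  1.24088887e-01, -1.49186120e-06]), 'contact_force': array([-0.4964278 , -0.1213675 ,  0.00068018]), 'moment': array([-0.03377691, -0.00100664, -0.00780461]), 'gripper_force': 0.0, 'width': 0.08538066068355081}
```

View pics/side0.png

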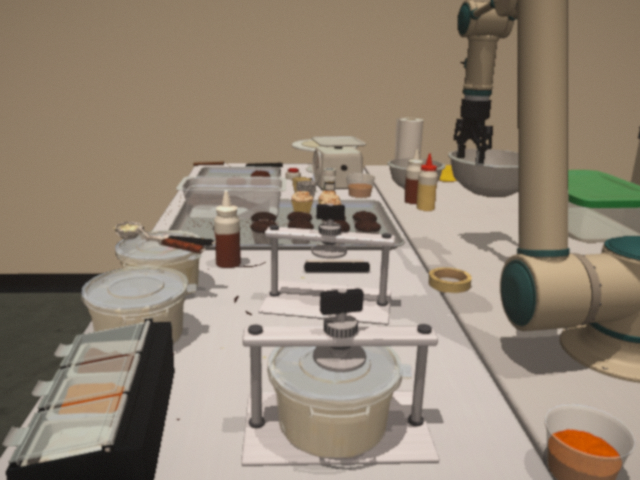

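View pics/top0.png

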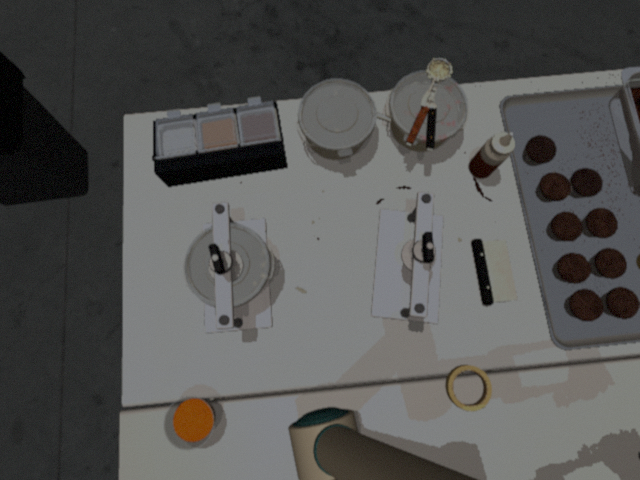

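The tub press is the near one in the side view (wing about (342,301)) and the left one in the top view (wing about (217,258)). The empty press's wing is at top (428,247). I'll enlarge the tub press's wing.

```bash
python3 - <<'E'
import cv2,pickle,numpy as np
d=pickle.load(open("d.pkl","rb"))
a=cv2.resize(d["top"]["pixels"][225:295,180:260],None,fx=5,fy=5,interpolation=3)
b=cv2.resize(d["side"]["pixels"][280:350,300:380],None,fx=5,fy=5,interpolation=3)
cv2.imwrite("pics/c.png",np.hstack([a,b]))
open("h.py","w").write('''import numpy as np,cv2
def back(c,uv,z):
    R=cv2.Rodrigues(np.array(c["rvec"]))[0];t=np.array(c["tvec"]).ravel()
    o=-R.T@t; r=R.T@np.linalg.inv(c["K"])@[uv[0],uv[1],1]
    return o+r*(z-o[2])/r[2]
def proj(c,P): return cv2.projectPoints(np.array(P,float).reshape(-1,3),np.array(c["rvec"]),np.array(c["tvec"]),np.array(c["K"]),None)[0].reshape(-1,2)
''')
from h import *
print(back(d["top"],(217,258),.222),back(d["side"],(342,301),.206),back(d["top"],(428,247),.222))
E
```

```text
[0.55092234 0.19986862 0.222     ] [0.55349197 0.20659256 0.206     ] [ 0.53219755 -0.212445    0.222     ]
```

View pics/c.png

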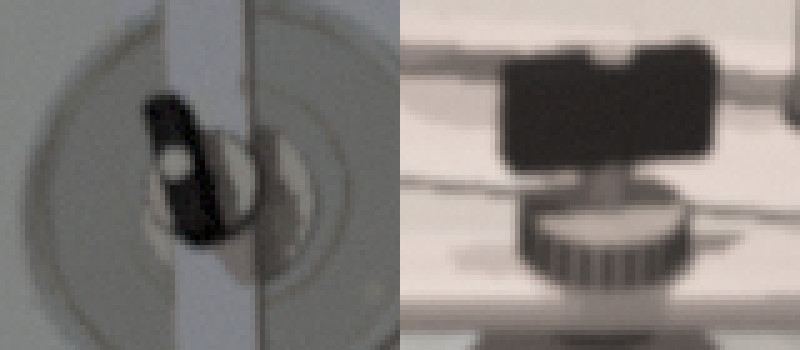

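The crop shows the wing's pale centre dot at top pixel (215,258), with the wing's upper end near (213,245). In the side view the wing spans columns 400–443 and rows 289–314. I'll fit the known box to both silhouettes.

```bash
cat >>h.py <<'E'
from scipy.optimize import differential_evolution
def fit(d,x0,wins,da=1.6,dp=.015):
    M={}
    for n,(u0,u1,v0,v1) in wins.items():
        g=d[n]["pixels"][v0:v1,u0:u1].max(2); g=cv2.resize(g,None,fx=4,fy=4,interpolation=cv2.INTER_CUBIC)
        M[n]=(g<75 if n=="side" else g<60)
    def cost(p,show=False):
        c,s=np.cos(p[2]),np.sin(p[2]);P=[[p[0]+a*c-b*s,p[1]+a*s+b*c,.206+z] for a in(-.03,.03) for b in(-.008,.008) for z in(-.016,.016)]
        e=0
        for n,(u0,u1,v0,v1) in wins.items():
            q=((proj(d[n],P)-[u0,v0]+.5)*4-.5).astype(np.float32)
            m=np.zeros(M[n].shape,np.uint8);cv2.fillConvexPoly(m,cv2.convexHull(np.round(q*16).astype(np.int32)),1,shift=4)
            e+=(m.astype(bool)^M[n]).sum()/M[n].sum()
        return e
    r=differential_evolution(cost,[(x0[0]-dp,x0[0]+dp),(x0[1]-dp,x0[1]+dp),(x0[2]-da,x0[2]+da)],seed=1,maxiter=60,popsize=12)
    return r.x,r.fun
E
python3 - <<'E'
import pickle
from h import *
d=pickle.load(open("d.pkl","rb"))
w={"top":(203,230,240,278),"side":(316,368,284,318)}
print(fit(d,(.552,.203,0),w)); 
for k in w: print(fit(d,(.552,.203,0),{k:w[k]}))
print(back(d["top"],(215,258),.222))
print(proj(d["side"],[.55,.2,.222]))
R=cv2.Rodrigues(d["top"]["rvec"])[0];print(R)
E
```

```text
(array([0.55197233, 0.20262243, 0.27528359]), np.float64(0.7293457388589896))
(array([0.55420114, 0.2031343 , 0.26528673]), np.float64(0.37318181818181817))
(array([0.55411459, 0.20711815, 0.57259914]), np.float64(0.2851748949205671))
[0.55130591 0.20375602 0.222     ]
[[344.50706587 288.28770436]]
[[-0.09710997 -0.99525616 -0.00590252]
 [-0.9683631   0.09585237 -0.23040232]
 [ 0.2298751  -0.01665858 -0.97307756]]
```

Fit: wing at about (0.552, 0.204), long axis about 0.27 rad from world x. Going straight across would push joint 6 past its limit during the clockwise turn, so I'll add a +π yaw on the way.

Call:
send_rows --increments '[{"gripper": -1, "linear": [0, 0, 0.045], "delta_rot": [0, 0, 0.14]}, {"gripper": -1, "linear": [0, 0, 0.09], "delta_rot": [0, 0, 0.28]}, {"gripper": -1, "linear": [0, 0, 0.135], "delta_rot": [0, 0, 0.42]}, {"gripper": -1, "linear": [0.01, 0.02, 0.17], "delta_rot": [0, 0, 0.56]}, {"gripper": -1, "linear": [0.03, 0.06, 0.18], "delta_rot": [0, 0, 0.7]}, {"gripper": -1, "linear": [0.05, 0.1, 0.18], "delta_rot": [0, 0, 0.84]}, {"gripper": -1, "linear": [0.07, 0.14, 0.18], "delta_rot": [0, 0, 0.98]}, {"gripper": -1, "linear": [0.09, 0.18, 0.18], "delta_rot": [0, 0, 1.12]}]' --newtons 60

```text
clock: 0.9
position: [0.232, -0.3756, 0.3804]
ee_rot: [-0.0, 0.773, 0.634, 0.0]
contact_force: [0.9, -0.2, 0.6]
width: 0.0857
gripper_force: 0.0
```

Call:
send_rows --increments '[{"gripper": -1, "linear": [0.022, 0.04, 0], "delta_rot": [0, 0, 0.14]}, {"gripper": -1, "linear": [0.044, 0.08, 0], "delta_rot": [0, 0, 0.28]}, {"gripper": -1, "linear": [0.066, 0.12, 0], "delta_rot": [0, 0, 0.42]}, {"gripper": -1, "linear": [0.088, 0.16, 0], "delta_rot": [0, 0, 0.56]}, {"gripper": -1, "linear": [0.11, 0.2, 0], "delta_rot": [0, 0, 0.7]}, {"gripper": -1, "linear": [0.13, 0.24, 0], "delta_rot": [0, 0, 0.84]}, {"gripper": -1, "linear": [0.15, 0.28, 0], "delta_rot": [0, 0, 0.98]}, {"gripper": -1, "linear": [0.17, 0.32, 0], "delta_rot": [0, 0, 1.12]}]'

```text
clock: 1.7
position: [0.4018, -0.0555, 0.3806]
ee_rot: [0.0, 0.318, 0.948, -0.0]
contact_force: [1.7, -0.2, -0.3]
width: 0.0854
gripper_force: 0.0
```

Call:
send_rows --increments '[{"gripper": -1, "linear": [0.02, 0.04, 0], "delta_rot": [0, 0, 0.14]}, {"gripper": -1, "linear": [0.04, 0.08, 0], "delta_rot": [0, 0, 0.28]}, {"gripper": -1, "linear": [0.06, 0.12, 0], "delta_rot": [0, 0, 0.42]}, {"gripper": -1, "linear": [0.08, 0.155, 0], "delta_rot": [0, 0, 0.56]}, {"gripper": -1, "linear": [0.1, 0.19, 0], "delta_rot": [0, 0, 0.7]}, {"gripper": -1, "linear": [0.12, 0.225, 0], "delta_rot": [0, 0, 0.84]}, {"gripper": -1, "linear": [0.14, 0.255, 0], "delta_rot": [0, 0, 0.92]}, {"gripper": -1, "linear": [0.148, 0.261, 0], "delta_rot": [0, 0, 0.92]}]'

```text
clock: 2.5
position: [0.5507, 0.2069, 0.3789]
ee_rot: [-0.001, -0.135, 0.991, 0.001]
contact_force: [-0.3, -1.6, -0.4]
width: 0.0852
gripper_force: 0.0
```

Call:
send_rows --increments '[{"gripper": -1, "linear": [0.001, -0.002, -0.04], "delta_rot": [0, 0, 0]}, {"gripper": -1, "linear": [0.001, -0.002, -0.08], "delta_rot": [0, 0, 0]}, {"gripper": -1, "linear": [0.001, -0.002, -0.12], "delta_rot": [0, 0, 0]}, {"gripper": -1, "linear": [0.001, -0.002, -0.14], "delta_rot": [0, 0, 0]}, {"gripper": -1, "linear": [0.001, -0.002, -0.14], "delta_rot": [0, 0, 0]}]'

```text
clock: 3.0
position: [0.5479, 0.2003, 0.2369]
ee_rot: [-0.004, -0.133, 0.991, -0.001]
contact_force: [0.6, 0.3, 0.1]
width: 0.0855
gripper_force: 0.0
```

```bash
python3 - <<'E'
from rig import get_state, optics
import cv2,numpy as np
a=optics.get_image("top")["pixels"][200:310,150:300];b=optics.get_image("side")["pixels"][240:350,270:420]
cv2.imwrite("pics/e.png",cv2.resize(np.vstack([a,b]),None,fx=2.7,fy=2.7,interpolation=3))
E
```

```text
(no output)
```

View pics/e.png

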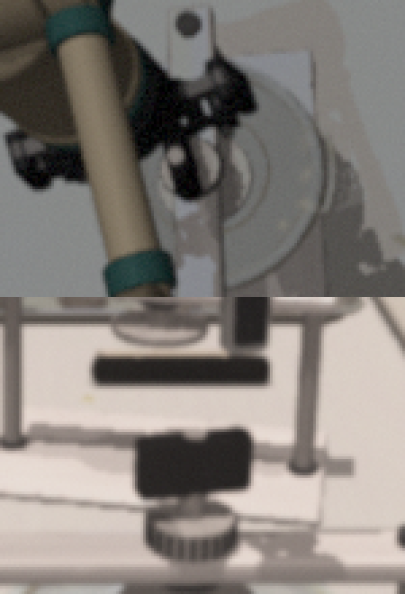

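```bash
python3 - <<'E'
from rig import get_state
import pickle
from h import *
d=pickle.load(open("d.pkl","rb"))
s=get_state();print(s["position"],s["qpos"],s["ee_rot"],s["moment"])
p=s["position"];v=np.array([-.267,.964,0])
for n,(u,w) in {"side":(270,240),"top":(150,200)}.items():
  print(n,[( (proj(d[n],p+k*.05*v+[0,0,.013])[0]-[u,w])*2.7+([0,297] if n=="side" else [0,0])).round() for k in(1,-1)])
E
```

```text
[0.55076549 0.20120091 0.24124102] [ 2.31739655e-01  2.74011122e-01  1.40776691e+00 -1.84376770e-04
  1.45971563e+00 -1.60532662e+00] [ 5.82732899e-05 -1.32752147e-01  9.91149261e-01 -8.63032285e-05] [-0.01049127 -0.02187738 -0.02730404]
side [array([241., 408.]), array([168., 335.])]
top [array([100., 174.]), array([236., 123.])]
```

```bash
python3 - <<'E'
from rig import optics
import cv2,numpy as np
c=optics.get_image("side");b=c["pixels"]
print(c["rvec"],c["tvec"])
cv2.imwrite("pics/f.png",cv2.resize(b[120:380,200:500],None,fx=2.2,fy=2.2,interpolation=3))
E
```

```text
[ 0.0514329   2.5196267  -1.78672464] [0.5702038  0.21646502 1.08137802]
```

View pics/f.png

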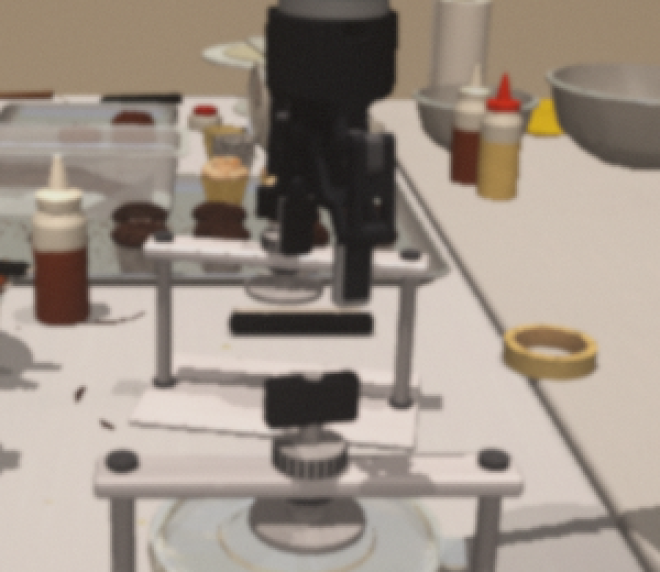

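```bash
python3 - <<'E'
import pickle
from rig import get_state,optics
from h import *
d=pickle.load(open("d.pkl","rb"))
print("init tip",proj(d["side"],[.1415,-.5567,.213]))
print("init +-",proj(d["side"],[[.1415+.012,-.5567+.048*-1,.213],[.1415-.012,-.5567+.048,.213]]))
v=np.array([-.267,.964,0])
for z in(.254,.27,.285,.3):
  P=[[.5508,.2012,z]+k*.05*v for k in(1,-1)]
  print(z,proj(d["side"],P).round(),proj(d["top"],P).round())
c=optics.get_image("top")["pixels"]
cv2.imwrite("pics/g.png",np.hstack([cv2.resize(cv2.convertScaleAbs(c[210:290,140:260],alpha=2.2),None,fx=4,fy=4,interpolation=3),cv2.resize(d["side"]["pixels"][90:170,440:510],None,fx=4,fy=4,interpolation=3)]))
E
```

```text
init tip [[467.94955865 172.47725417]]
init +- [[458.28861543 168.46108904]
 [478.19019859 176.73440589]]
0.254 [[359. 281.]
 [332. 254.]] [[187. 265.]
 [238. 246.]]
0.27 [[360. 270.]
 [332. 244.]] [[184. 263.]
 [236. 244.]]
0.285 [[361. 259.]
 [333. 234.]] [[182. 262.]
 [234. 242.]]
0.3 [[361. 248.]
 [333. 223.]] [[179. 260.]
 [233. 240.]]
```

View pics/g.png

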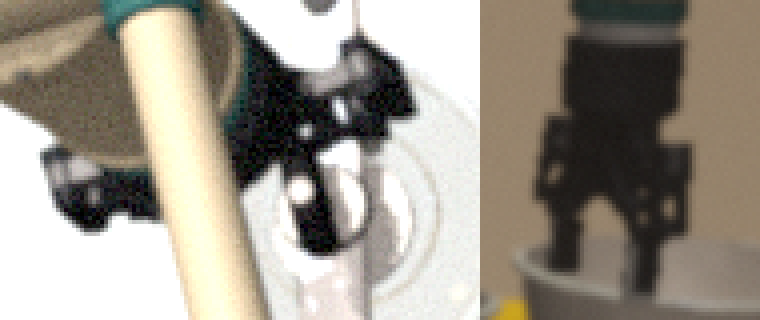

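The fingertips appear about 30 mm higher in the pictures than the state implies: side (360,256) and (335,234), against a predicted (359,281) and (332,254). The starting picture shows the same offset. I'll descend to the nominal height and check before closing.

Call:
send_rows --increments '[{"gripper": -1, "linear": [0.001, 0.002, -0.025], "delta_rot": [0, 0, 0]}, {"gripper": -1, "linear": [0.001, 0.002, -0.05], "delta_rot": [0, 0, 0]}, {"gripper": -1, "linear": [0.001, 0.002, -0.05], "delta_rot": [0, 0, 0]}]'

```text
clock: 3.5
position: [0.5502, 0.2032, 0.1893]
ee_rot: [-0.002, -0.133, 0.991, -0.0]
contact_force: [-0.4, 0.3, -0.1]
width: 0.0854
gripper_force: 0.0
```

```bash
python3 - <<'E'
from rig import optics,get_state
import cv2,numpy as np
print(get_state()["position"])
a=optics.get_image("top")["pixels"][210:290,170:260];b=optics.get_image("side")["pixels"][200:350,290:410]
cv2.imwrite("pics/k.png",cv2.resize(b,None,fx=4,fy=4,interpolation=3))
E
```

```text
[0.55022723 0.20322665 0.18928214]
```

View pics/k.png

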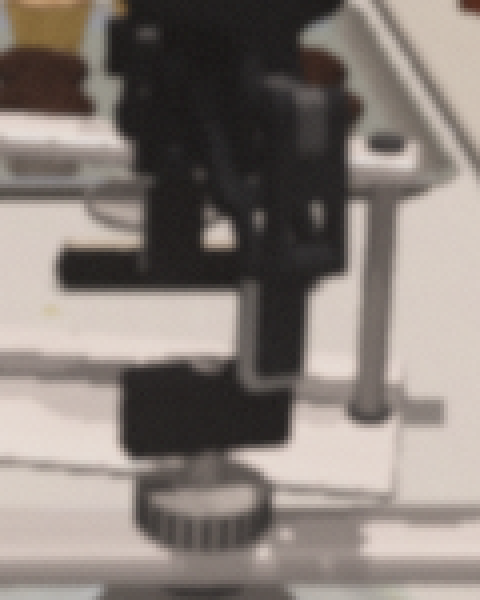

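The open tips stand at side (358,296) and (333,267), which is z ≈ 0.233, so the reported TCP is about 30 mm below the real tips. I'll lower another 30 mm, which stays clear of the bridge under either reading.

Call:
send_rows --increments '[{"gripper": -1, "linear": [0, 0, -0.015], "delta_rot": [0, 0, 0]}, {"gripper": -1, "linear": [0, 0, -0.028], "delta_rot": [0, 0, 0]}, {"gripper": -1, "linear": [0, 0, -0.028], "delta_rot": [0, 0, 0]}]'

```text
clock: 3.9
position: [0.551, 0.2035, 0.1622]
ee_rot: [-0.001, -0.133, 0.991, -0.0]
contact_force: [-0.4, 0.5, -0.3]
width: 0.0854
gripper_force: 0.0
```

```bash
python3 - <<'E'
from rig import optics,get_state
import cv2,numpy as np
print(get_state()["position"])
b=optics.get_image("side")["pixels"][220:350,290:410]
cv2.imwrite("pics/l.png",cv2.resize(b,None,fx=4,fy=4,interpolation=3))
E
```

```text
[0.5510408  0.2034767  0.16215555]
```

View pics/l.png

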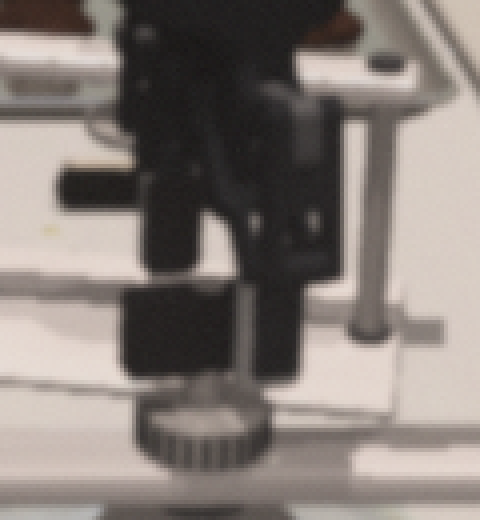

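Near tip at side (357,315), z ≈ 0.205, beside the wing and above the collar. Closing on the wing.

Call:
send_rows --increments '[{"gripper": 1, "linear": [0, 0, 0], "delta_rot": [0, 0, 0]}, {"gripper": 1, "linear": [0, 0, 0], "delta_rot": [0, 0, 0]}, {"gripper": 1, "linear": [0, 0, 0], "delta_rot": [0, 0, 0]}, {"gripper": 1, "linear": [0, 0, 0], "delta_rot": [0, 0, 0]}, {"gripper": 1, "linear": [0, 0, 0], "delta_rot": [0, 0, 0]}, {"gripper": 1, "linear": [0, 0, 0], "delta_rot": [0, 0, 0]}, {"gripper": 1, "linear": [0, 0, 0], "delta_rot": [0, 0, 0]}, {"gripper": 1, "linear": [0, 0, 0], "delta_rot": [0, 0, 0]}]' --newtons 50

```text
clock: 4.75
position: [0.5515, 0.204, 0.1631]
ee_rot: [0.0, -0.133, 0.991, 0.0]
contact_force: [-0.8, 1.8, 3.1]
width: 0.0148
gripper_force: 50.5
```

```bash
python3 - <<'E'
from rig import get_state
s=get_state()
for k in("position","contact_force","moment","width","gripper_force"):print(k,s[k])
E
```

```text
position [0.55148845 0.20400368 0.16309069]
contact_force [-0.84971129  1.82307829  3.09601958]
moment [0.17176947 0.25766203 0.04409382]
width 0.014810233851735587
gripper_force 50.50327777862549
```

The wing is held (15 mm, low side force). Turning clockwise.

Call:
send_rows --increments '[{"gripper": 1, "linear": [0, 0, 0], "delta_rot": [0, 0, -0.07]}, {"gripper": 1, "linear": [0, 0, 0], "delta_rot": [0, 0, -0.14]}, {"gripper": 1, "linear": [0, 0, 0], "delta_rot": [0, 0, -0.21]}, {"gripper": 1, "linear": [0, 0, 0], "delta_rot": [0, 0, -0.28]}, {"gripper": 1, "linear": [0, 0, 0], "delta_rot": [0, 0, -0.35]}, {"gripper": 1, "linear": [0, 0, 0], "delta_rot": [0, 0, -0.42]}, {"gripper": 1, "linear": [0, 0, 0], "delta_rot": [0, 0, -0.5]}, {"gripper": 1, "linear": [0, 0, 0], "delta_rot": [0, 0, -0.5]}]'

```text
clock: 5.55
position: [0.5515, 0.2052, 0.1631]
ee_rot: [-0.0, 0.116, 0.993, 0.002]
contact_force: [-1.0, 5.0, 4.3]
width: 0.0151
gripper_force: 50.6
```

```bash
python3 - <<'E'
from rig import get_state
s=get_state()
for k in("position","contact_force","moment","width","gripper_force"):print(k,s[k])
E
```

```text
position [0.55147557 0.20524607 0.16309545]
contact_force [-0.95560542  4.97434858  4.25752037]
moment [ 0.82599805  0.32234254 -0.098155  ]
width 0.01510773733054924
gripper_force 50.56411921977997
```

Forces are low. I'll turn another 0.65 rad.

Call:
send_rows --increments '[{"gripper": 1, "linear": [0, 0, 0], "delta_rot": [0, 0, -0.09]}, {"gripper": 1, "linear": [0, 0, 0], "delta_rot": [0, 0, -0.18]}, {"gripper": 1, "linear": [0, 0, 0], "delta_rot": [0, 0, -0.27]}, {"gripper": 1, "linear": [0, 0, 0], "delta_rot": [0, 0, -0.36]}, {"gripper": 1, "linear": [0, 0, 0], "delta_rot": [0, 0, -0.45]}, {"gripper": 1, "linear": [0, 0, 0], "delta_rot": [0, 0, -0.54]}, {"gripper": 1, "linear": [0, 0, 0], "delta_rot": [0, 0, -0.65]}, {"gripper": 1, "linear": [0, 0, 0], "delta_rot": [0, 0, -0.65]}]'

```text
clock: 6.35
position: [0.5524, 0.2066, 0.1631]
ee_rot: [-0.0, 0.427, 0.904, 0.003]
contact_force: [-0.8, 7.2, 2.1]
width: 0.0151
gripper_force: 50.4
```

```bash
python3 - <<'E'
from rig import get_state
s=get_state()
for k in("position","contact_force","moment","width","gripper_force"):print(k,s[k])
E
```

```text
position [0.55240607 0.20661064 0.16313364]
contact_force [-0.76232343  7.1754336   2.07348048]
moment [ 1.25641634  0.03441567 -0.02862077]
width 0.015062465981661617
gripper_force 50.37511646747589
```

Turned 1.15 rad in total, which covers the worst case (0.70 + 0.26). Releasing, rising and backing away.

Call:
send_rows --increments '[{"gripper": -1, "linear": [0, 0, 0], "delta_rot": [0, 0, 0]}, {"gripper": -1, "linear": [0, 0, 0], "delta_rot": [0, 0, 0]}, {"gripper": -1, "linear": [0, 0, 0], "delta_rot": [0, 0, 0]}, {"gripper": -1, "linear": [0, 0, 0], "delta_rot": [0, 0, 0]}, {"gripper": -1, "linear": [0, 0, 0], "delta_rot": [0, 0, 0]}, {"gripper": -1, "linear": [0, 0, 0], "delta_rot": [0, 0, 0]}, {"gripper": -1, "linear": [0, 0, 0.02], "delta_rot": [0, 0, 0]}, {"gripper": -1, "linear": [0, 0, 0.06], "delta_rot": [0, 0, 0]}]'

```text
clock: 7.15
position: [0.5493, 0.203, 0.22]
ee_rot: [-0.003, 0.427, 0.904, -0.003]
contact_force: [0.5, -0.5, -0.5]
width: 0.0853
gripper_force: 0.0
```

Call:
send_rows --increments '[{"gripper": -1, "linear": [0, 0, 0.04], "delta_rot": [0, 0, 0]}, {"gripper": -1, "linear": [0, 0, 0.08], "delta_rot": [0, 0, 0]}, {"gripper": -1, "linear": [0, 0, 0.12], "delta_rot": [0, 0, 0]}, {"gripper": -1, "linear": [-0.04, -0.04, 0.14], "delta_rot": [0, 0, 0]}, {"gripper": -1, "linear": [-0.08, -0.08, 0.14], "delta_rot": [0, 0, 0]}, {"gripper": -1, "linear": [-0.11, -0.11, 0.14], "delta_rot": [0, 0, 0]}, {"gripper": -1, "linear": [-0.14, -0.14, 0.14], "delta_rot": [0, 0, 0]}, {"gripper": -1, "linear": [-0.14, -0.14, 0.14], "delta_rot": [0, 0, 0]}]'

```text
clock: 7.95
position: [0.4073, 0.0608, 0.3639]
ee_rot: [0.001, 0.429, 0.903, -0.001]
contact_force: [0.3, 0.3, 0.0]
width: 0.0855
gripper_force: 0.0
```

```bash
python3 - <<'E'
from rig import optics,get_state
import cv2,numpy as np
s=get_state();print(s["position"],s["contact_force"],s["width"])
t=optics.get_image("top")["pixels"];b=optics.get_image("side")["pixels"][280:350,300:380]
z=lambda i:cv2.resize(i,(400,350),interpolation=3)
cv2.imwrite("pics/m.png",np.hstack([z(t[225:295,180:260]),z(b)]))
E
```

```text
[0.40728732 0.06077522 0.36385766] [0.26341907 0.32164854 0.01420931] 0.08551016288520169
```

View pics/m.png

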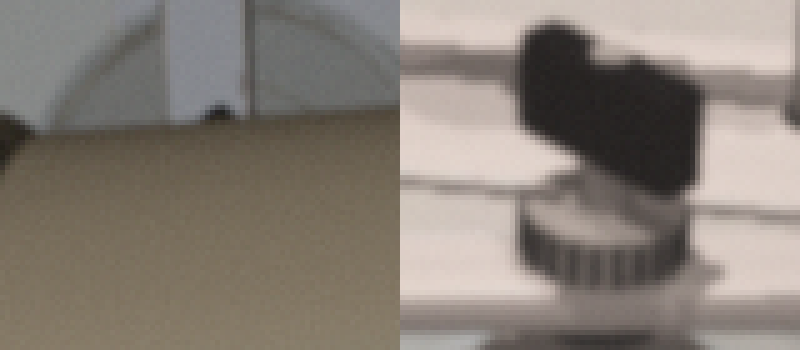

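The wing has turned: in the side view its top ends are now at about (329,285.5) and (358,299), while the arm hides most of it in the top view. I'll check the angle.

```bash
python3 - <<'E'
from rig import optics
import pickle
from h import *
d=pickle.load(open("d.pkl","rb"));n=optics.get_image("side");w={"side":(316,368,280,324)}
print(fit({"side":n},(.552,.204,-.8),w,.8,.008),fit(d,(.552,.204,.2),w,.8,.008))
for a in(.27,-.5,-.7,-.88,-1):
  c,s=.03*np.cos(a),.03*np.sin(a);print(a,proj(n,[[.552+c,.204+s,.222],[.552-c,.204-s,.222]]).round(1).tolist())
E
```

```text
(array([ 0.55479426,  0.20402531, -1.06448826]), np.float64(0.2676360150195734)) (array([0.55393643, 0.20527432, 0.5690048 ]), np.float64(0.30236331569664904))
0.27 [[322.6, 292.1], [363.6, 287.0]]
-0.5 [[323.3, 285.2], [364.0, 294.0]]
-0.7 [[325.5, 283.7], [361.9, 295.5]]
-0.88 [[328.1, 282.6], [359.5, 296.8]]
-1 [[330.0, 282.0], [357.5, 297.5]]
```

The wing stands at about −0.9 rad, so it turned about 1.15 rad. That means at least 0.4 rad of slip even if the collar started at 0. The arm is clear, so I'm handing in.

```bash
python3 -c "
from rig import sign_off
print(sign_off())"
```

```text
the job is handed in; nothing more can be done
None
```

I turned the tub press's knob about 1.15 rad clockwise, enough to reach the stop and slip at least a click wherever the collar started. I then let go and backed the arm clear without going near the empty press, and handed the job in (no verdict came back).

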